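Pry open the monitor's battery box and load its cell

TASK

Load the fresh cell into the pump monitor's battery box. Pry the snap-shut cover up at its notch with the screwdriver's blade (not with the fingers) until it springs fully open, and lay the screwdriver back down flat on the bench, clear of the box. Then press the cell's flat end against the spring and roll its nub end down past the retaining lip, so that it lies level on its seat with the nub against the contact under the lip; let go, leave the cover open, and leave the torch, the oil can and the bearing standing where they are.

Things in the scene. Friction and masses are not known exactly. Their poses are not given: they have to be found in the camera images.
- battery_box: Grey battery box fixed to the bench, 112 (x) x 100 (y) x 46 mm high, blue cover 4 mm thick on top, spring cup 13 mm out of its -y side. Origin: centre of its underside, z up; -x is the front with the pry notch, +x the hinge side. Open bay inside: floor z 5, x -52 to 52, y -40 to 42. Spring plate at the -y end, contact and lip at +y; 35 mm of free floor beside the seated cell for each finger.
- notch (a point): Centre of the pry notch in the middle of the box's front wall, on its outer face, 38 mm above the bench: an opening 22 mm wide and 16 mm high (z 30 to 46), closed above by the cover's underside (z 46). Axes as battery_box: the blade goes in along +x, 12 mm beyond this point is enough; nothing stands behind it for 30 mm.
- cover (a joint): Hinge of the flat blue cover (113 mm deep from the hinge at box x 56, z 46 to its front edge), rad: 0 shut, 2.7 fully open, laid back beyond the box. Snap-shut: 2 to 3 N upward at the front edge lifts it; once the edge is about 17 mm up (0.15 rad) it springs fully open by itself within about 1.5 s and stays there.
- lip_edge (a point): Inner upper edge of the black retaining lip (box y +35 mm, z 45): it reaches 7 mm in from the end wall, x -16 to 16, z 42 to 45, 4 mm over the seated can. So the cell cannot go straight down: flat end low on the spring plate, nub end tilted up about 0.35 rad, it presses the plate 10 to 14 mm in, is rolled level while pressed, then let forward.
- bay_contact (a point): Centre of the brass contact's face at the lip end of the bay (box y +42 mm, 23 mm above the bench): the tip of the seated cell's nub lies here. Axes as battery_box.
- bay_seat (a point): Where the middle of the seated cell lies (box y +11.5 mm, 23 mm above the bench), on two ribs with tops at z 9.3, 9 to 13 mm to either side. Axes as battery_box: the cell lies along y with its nub towards +y.
- bay_spring (a joint): Travel of the steel spring plate (28 wide, 32 high, z 7 to 39) in m: 0 fully out (its face at box y -15 mm), growing as it is pushed towards -y, 0.018 at its stop. About 3.6 N at 0 and 0.3 N more for each mm. With the cell seated it reads about 0.004.
- cell: Fresh D-size cell, 33 mm across, 61 mm long with its nub, about 0.14 kg, green can with a brass band at the nub end. Origin: the middle of its length, on its axis; +x points along its axis to the nub (steel, 10.5 mm across, 3 mm long). It may be turned about its own axis by any angle. It lies level on the cell tray.
- cell_nub (a point): Tip of the cell's nub.
- cell_base (a point): Centre of the cell's flat end.
- cell_tray: Low black tray fixed to the bench, 80 x 56 mm, 4 mm thick, with two ribs 8.3 mm high under the cell (9 to 13 mm to either side of its axis). Origin: centre of its underside. The cell's axis lies 22 mm above the bench on it.
- screwdriver: Flat-blade screwdriver with a red handle, 224 mm long, lying on the bench, loose. Origin: middle of its underside; +y points along it to the blade tip. Handle from y -112 to -8 mm, 26 mm thick; shaft 6.4 mm thick from there to y 112, its axis 12 mm above the underside at the handle and 6 mm at the tip.
- driver_grip (a point): Point on the screwdriver's handle axis, 30 mm behind its middle (12.5 mm above the bench when lying): a good place to grip across the handle.
- driver_tip (a point): Tip of the screwdriver's blade, on the shaft's axis, 142 mm ahead of driver_grip.
- torch: Bystander: red torch standing on its lens, 72 mm across, 174 mm high. Origin: centre of its underside.
- oil_can: Bystander: dark red oil can, body about 72 mm across and 97 mm high, thin spout to 157 mm high along its y. Origin: centre of its underside.
- bearing: Bystander: steel ball bearing lying flat, 72 mm across, 18 mm high. Origin: centre of its underside.
Mind the look-alikes: they are no part of the job. What is shaped like the cell but orange is not meant.

How it is judged:
On the way, in this order (a step that is already met when the one before it is completed fails the run):
1. the screwdriver, touching the cover, has begun to lift it (contact force between screwdriver and battery_box above 0.2 N and value of joint cover between 0.03 and 0.4 rad).
2. the cover has sprung fully open (value of joint cover above 2.4 rad), for 0.2 s.
At the end, for the whole second after the job is handed in: Cover open over 2.4 rad; cell level in the bay, nub within 4 mm of the contact, middle within 5 mm of its seat, axis within 0.08 rad of the bay, spring plate pushed in 2 to 7.5 mm; screwdriver flat on the bench (grip and tip under 25 mm high), not touching the box; all at rest (value of joint cover above 2.4 rad and distance between cell_nub and bay_contact below 0.004 m and distance between cell and bay_seat below 0.005 m and angle between the x axis of cell and the y axis of battery_box, either way round below 0.08 rad and value of joint bay_spring between 0.002 and 0.0075 m and linear speed of each of cell, screwdriver below 0.02 m/s and height (world z) of each of driver_grip, driver_tip below 0.025 m and contact force between screwdriver and battery_box below 0.1 N).
It fails at once if fingers or arm press on the box or its cover while the cover is not yet open (contact force between any of the fingers, the arm and battery_box above 2 N and value of joint cover below 0.3 rad).
It fails at once if the torch is shoved more than 40 mm or knocked over (distance of torch from where it was at the start of the episode above 0.04 m or angle between torch's own z axis and vertical above 0.4 rad).
It fails at once if the oil can is shoved more than 40 mm or knocked over (distance of oil_can from where it was at the start of the episode above 0.04 m or angle between oil_can's own z axis and vertical above 0.4 rad).
It fails at once if the bearing is shoved more than 40 mm or knocked over (distance of bearing from where it was at the start of the episode above 0.04 m or angle between bearing's own z axis and vertical above 0.4 rad).
It also fails if it takes over 72 s, if anything falls off the work surface, if the arm or the gripper's body presses on something with over 40 N, if the wrist force passes 120 N, or if a joint passes its speed limit or range.

ROBOT

A 7-joint arm with a two-finger parallel gripper is mounted at the origin on a cart in front of the work surface, level with it; the furniture and walls round the work are solid. World frame = base frame: x ahead of the robot, y to its left, z up, the work surface at z = 0. Lengths are in m, angles in rad, forces in N, time in s.
With the tool pointing down it reaches from about 0.35 to 0.9 m from the base axis. Payload 8.1 kg.
Tool frame: the origin (TCP) lies at the very end of the fingers, on their centre line; the grasp point (between the pads) lies 19 mm behind it; z points along the fingers, y is the line along which they close (so a half turn about z gives the same grasp; the last joint's range is limited). The gripper opens to 92 mm and grips with 3 to 60 N. Pads are 19 mm wide; open, the fingers measure 130 mm over their backs; the gripper's body (75 mm by 190 mm) begins 47 mm behind the grasp point.
Start: joints at [1.237, 0.434, 0.025, 1.573, -0.012, 1.134, -0.075], TCP at [0.143, -0.608, 0.227] pointing down, gripper open.
Joint ranges: [-2.62, 2.62], [-0.44, 2.09], [-1.27, 1.32], [0.08, 2.57], [-1.32, 4.46], [0.12, 2], [-2.74, 2.74]. Speed limits (rad/s): [2.22, 2.22, 3.01, 3.01, 3.14, 3.14, 3.14].

INTERFACE

Orientations are given as a rotation vector (axis times angle).
In Python, from cell import arm gives the robot as it stands.
- The arm moves only by the tool jog_arm, never from a script. Its argument "rows" is a list of rows, each a list of 3 entries, a list of its own where there are three numbers: the shift along the world's x, y, z in cm, then the turn, a rotation vector about the world's x, y, z in degrees, then the opening, from 0 (shut) to 1 (fully open). A call has 1 to 8 rows; each row is the pose to reach, as a shift and turn from the pose commanded when the call began; what a row does not reach only later rows make up. A row lasts 1/8 s, in which the tool goes at most 62.5 mm and 10.7 degrees, less where a joint would pass 70% of its speed; a pose out of reach is approached as far as the arm can. A call with a gripper value outside its range is refused whole. The fingers move at their own pace and stop on an object; "newtons" is the grip in N (left out, the last holds). Time passes only in rows, so rows that repeat a pose let the fingers close. It gives the time, the measured TCP pose, the force, the opening and the grip force at its end, in the units of the state.
- arm.observe(): the state, without advancing time (a new reading comes with each control period).
- arm.get_image(name): name is "side" or "top"; returns a dict with "img" (384x512x3 uint8, red, green, blue), "depth" (384x512 float32, m along the optical axis (not along the pixel's ray), 0 where there is no reading), "fx", "fy", "cx", "cy" (pixels), "rvec" (rotation vector, rad) and "tvec" (3), from world to camera coordinates, as OpenCV has them. Camera axes: x right, y down, z forward; pixel columns grow to the right and rows downward; lengths in m; the calibration is good to about 2 mm. A picture is of the moment at which its call begins.
- arm.sign_off(): hands the job in; it is judged then, once.
The state is a dict: "clock": time; "joints": joint angles; "dq": joint speeds; "joint_efforts": joint torques, N m; "position": TCP position; "ee_rot": TCP orientation; "force": force on the tool from outside, world axes, zero at the start; "ft_torque": the same for the moment, N m; "width": opening from 0.0 (shut) to 1.0 (fully open); "gripper_force": force on a finger pad.
Only numpy, scipy, OpenCV 4.12 (cv2) and the standard library are available. Lean on these libraries where they do the work, as an engineer would, in place of code of your own. Each camera call takes 0.05 s, during which the arm holds its last target. There are 200 camera calls.

## Working session

There is one attempt and no reset: what is moved stays moved. The work goes in short steps, Python scripts to look and compute and a tool call to move; the robot and the scene stay as the last step left them, time stands still between calls to the robot, and variables do not carry over. Pictures are saved under pics/ and viewed, at most 10 in all, crops included, and the job is handed in when it is done.

Besides the shell and the picture viewer there is one more tool, called after "Request:" by a JSON object that holds its "op" and its "data". jog_arm: Moves the arm, as the interface text tells. Its arguments: {"type":"object","properties":{"rows":{"type":"array","items":{"type":"array"}},"newtons":{"type":"number"}},"required":["rows"]}

```bash
mkdir -p pics
cat > h.py <<'E'
import numpy as np, cv2
from cell import arm
def cam(n):
    d=arm.get_image(n); d['R']=cv2.Rodrigues(np.array(d['rvec'],float))[0]; d['t']=np.array(d['tvec'],float).ravel(); return d
def onplane(d,u,v,z):
    r=d['R'].T@np.array([(u-d['cx'])/d['fx'],(v-d['cy'])/d['fy'],1.]); c=-d['R'].T@d['t']
    return c+r*(z-c[2])/r[2]
def cloud(d):
    v,u=np.mgrid[:384,:512]; z=d['depth']
    p=np.stack([(u-d['cx'])/d['fx']*z,(v-d['cy'])/d['fy']*z,z],-1)-d['t']
    return p@d['R']
def save(d,n,crop=None,s=1):
    im=d['img'][:,:,::-1]
    if crop: a,b,c,e=crop; im=im[b:e,a:c]
    cv2.imwrite('pics/'+n,cv2.resize(im,None,fx=s,fy=s,interpolation=cv2.INTER_CUBIC))
E
python3 - <<'E'
from h import *
for n in('top','side'):
    d=cam(n); save(d,n+'0.png',s=1.5); np.save(n+'0.npy',d,allow_pickle=True)
    print(n,-d['R'].T@d['t'],d['R'].tolist(),d['fx'],d['cx'],d['cy'])
print(arm.observe())
E
```

```text
top [0.36785044 0.03718519 1.26870045] [[0.0007709243885436479, -0.9999797621231346, 0.0063151421002370645], [-0.9858471456450701, -0.0018187006473593392, -0.16763680309354184], [0.1676448958335886, -0.006096529513939408, -0.9858285962726132]] 455.23227630028885 251.26278690196753 191.36090927041698
side [0.38757024 1.1699837  0.55005707] [[-0.9877943312076567, -0.15555788315612976, -0.008006511225367607], [-0.052366855329519325, 0.38006121416148186, -0.9234777668969609], [0.1466972109377518, -0.9117868273220908, -0.3835683900232141]] 453.4737994578058 262.3898766710952 191.191881801365
{'clock': 0.1, 'joints': array([ 1.23735827,  0.43512605,  0.02499297,  1.57396198, -0.01161573,
        1.13404011, -0.07510897]), 'dq': array([ 0.00062392, -0.00246641,  0.00128411, -0.002542  ,  0.00219334,
        0.00022477, -0.00072911]), 'joint_efforts': array([ 4.85225275e-03, -6.69124174e+01,  9.89116542e-01, -3.15144467e+01,
       -6.04035635e-02,  3.74374248e-02,  9.67531787e-05]), 'position': array([ 0.14283652, -0.60799771,  0.22605769]), 'ee_rot': array([-3.11935595e+00, -3.61478852e-01,  4.37571886e-04]), 'force': array([-0.28474505,  0.70402544,  0.1064619 ]), 'ft_torque': array([ 0.01221745,  0.03742086, -0.00226849]), 'gripper_force': 0.0, 'width': 0.9990251217990116}
```

View pics/top0.png

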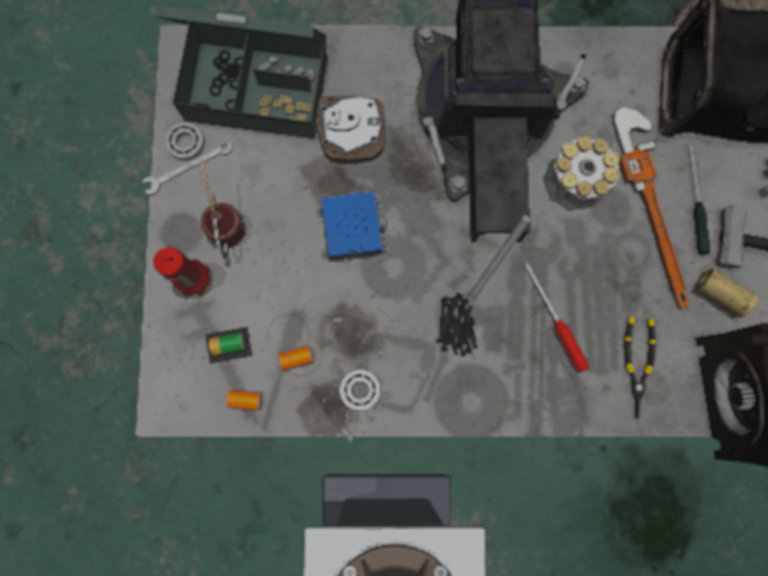

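View pics/side0.png

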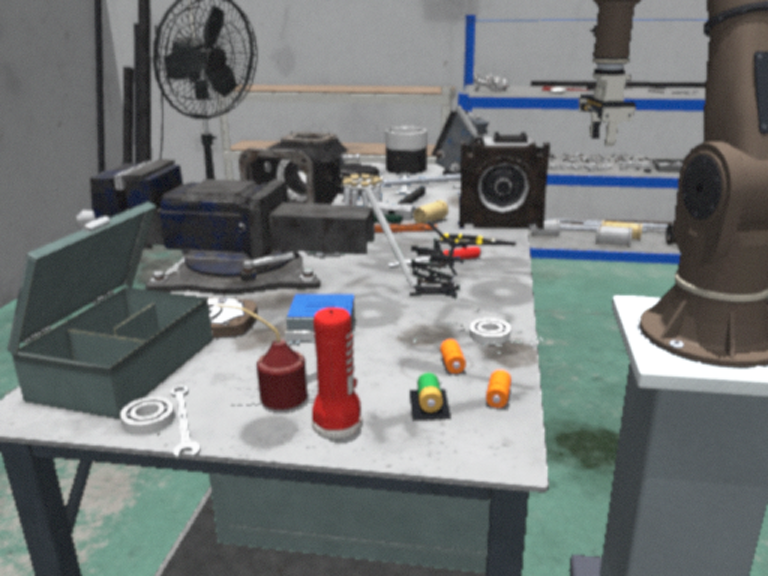

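The top view (picture pixels) shows the blue-covered box at (352,226), the green cell with its band at (228,343), and the red screwdriver with handle at (571,346) and tip at (528,266). 
- **Candidates for the cell:** green (228,343), orange (296,358), orange (243,400), brass cylinder (727,292). I choose the green one. 
- **Candidates for the driver:** red handle (571,346), green handle (700,220). I choose the red one.

```bash
cat > m.py <<'E'
from h import *
d=np.load('top0.npy',allow_pickle=True).item()
h=cv2.cvtColor(d['img'],cv2.COLOR_RGB2HSV)
P=cloud(d)
def blob(mask,roi):
    m=np.zeros(mask.shape,np.uint8); a,b,c,e=roi; m[b:e,a:c]=mask[b:e,a:c]
    n,l,s,c=cv2.connectedComponentsWithStats(m); k=1+np.argmax(s[1:,4]); return (l==k)
H,S,V=[h[...,i].astype(int) for i in range(3)]
def rep(n,m,z):
    cs,_=cv2.findContours(m.astype(np.uint8),0,2); c=max(cs,key=cv2.contourArea)
    pts=np.array([onplane(d,u,v,z)[:2] for u,v in c[:,0]]).astype(np.float32)
    r=cv2.minAreaRect(pts*1000); print(n,m.sum(),'rect',r,'zmed',np.median(P[m][:,2]))
    print(np.round(cv2.boxPoints(r),1).tolist()); return pts
b=blob(((H>100)&(H<125)&(S>120)).astype(np.uint8),(200,110,270,180)); rep('cover',b,.050)
g=blob(((H>45)&(H<80)&(S>120)).astype(np.uint8),(130,210,175,250)); rep('green',g,.030)
y=blob(((H>14)&(H<35)&(S>110)).astype(np.uint8),(130,210,160,250)); rep('band',y,.030)
r=blob((((H<8)|(H>172))&(S>130)).astype(np.uint8),(350,200,400,255)); rep('handle',r,.0125)
# shaft: bright thin pixels
sh=blob(((V>150)&(S<60)).astype(np.uint8),(345,170,385,222)); rep('shaft',sh,.008)
t=blob(((V<45)).astype(np.uint8),(130,210,175,250)); rep('tray',t|g|y,.004)
save(d,'crop.png',(125,120,405,260),2.85)
E
python3 m.py
```

```text
cover 1393 rect ((693.5865478515625, 76.84413146972656), (112.67453002929688, 99.25708770751953), 8.603503227233887) zmed 0.04865830323704813
[[630.5, 117.5], [645.2999877929688, 19.299999237060547], [756.7000122070312, 36.20000076293945], [741.9000244140625, 134.3000030517578]]
green 151 rect ((475.6893310546875, 296.3977966308594), (30.625635147094727, 36.40882110595703), 11.353923797607422) zmed 0.034668041548856825
[[457.1000061035156, 311.20001220703125], [464.29998779296875, 275.5], [494.29998779296875, 281.6000061035156], [487.1000061035156, 317.29998779296875]]
band 82 rect ((470.2176818847656, 325.2813720703125), (33.26896286010742, 18.29758071899414), 10.330852508544922) zmed 0.03340385421097562
[[452.20001220703125, 331.29998779296875], [455.5, 313.29998779296875], [488.20001220703125, 319.29998779296875], [484.8999938964844, 337.29998779296875]]
handle 301 rect ((473.02850341796875, -327.09637451171875), (99.51826477050781, 24.9288387298584), 26.484310150146484) zmed 0.021009951749206057
[[422.8999938964844, -338.1000061035156], [434.0, -360.3999938964844], [523.0999755859375, -316.1000061035156], [512.0, -293.70001220703125]]
shaft 3 rect ((541.54931640625, -296.5130310058594), (6.198025226593018, 1.2767983675003052), 24.449813842773438) zmed 0.01712817405552563
[[538.5, -297.20001220703125], [539.0, -298.3999938964844], [544.5999755859375, -295.79998779296875], [544.0999755859375, -294.6000061035156]]Traceback (most recent call last):
  File "m.py", line 20, in <module>
    t=blob(((V<45)).astype(np.uint8),(130,210,175,250)); rep('tray',t|g|y,.004)
  File "m.py", line 7, in blob
    n,l,s,c=cv2.connectedComponentsWithStats(m); k=1+np.argmax(s[1:,4]); return (l==k)
                                                     ~~~~~~~~~^^^^^^^^^
    return _wrapfunc(a, 'argmax', axis=axis, out=out, **kwds)
    return bound(*args, **kwds)
ValueError: attempt to get argmax of an empty sequence
```

```bash
sed -i '/^t=blob/d' m.py
cat >> m.py <<'E'
# shaft tip: walk along the handle's axis
c=np.array([473.,-327.1]);a=np.array([np.cos(np.radians(26.5)),np.sin(np.radians(26.5))]);n_=np.array([-a[1],a[0]])
def pix(x,y,z):
    q=d['R']@np.array([x,y,z])/1 + d['t']; return d['fx']*q[0]/q[2]+d['cx'],d['fy']*q[1]/q[2]+d['cy']
V8=d['img'].mean(2).astype(np.float32)
for s in range(60,200,10):
    row=[cv2.getRectSubPix(V8,(1,1),pix(*((c+a*s+n_*o)/1000),.008))[0,0] for o in range(-12,13,2)]
    print(s,np.array(row).astype(int))
im=d['img'][:,:,::-1]
A=cv2.resize(im[130:270,125:265],None,fx=2.8,fy=2.8,interpolation=2);B=cv2.resize(im[130:270,290:430],None,fx=2.8,fy=2.8,interpolation=2)
cv2.imwrite('pics/crop.png',np.hstack([A,B]))
E
python3 m.py | tail -14
```

```text
60 [119 121 128 141 148 149 127 104  86  94 103 111 112]
70 [120 120 123 134 143 143 126 102  89  90 102 108 109]
80 [119 119 125 136 148 146 133 108  92  87  92  95  94]
90 [118 119 124 134 141 137 119  93  74  74  80  86  88]
100 [108 107 110 124 138 145 129 108  89  91  98 102 103]
110 [105 102 106 122 138 142 129 105  90  87  94  98  99]
120 [ 96  95 103 120 139 144 134 108  89  85  90  94  96]
130 [ 95  95 101 117 134 144 133 111  88  87  94 103 108]
140 [ 93  95 101 119 137 144 133 113 101 101 109 112 113]
150 [ 94  95 102 115 133 138 133 115 105 104 109 110 107]
160 [ 93  95 104 119 136 144 138 120 103  98  97  98  96]
170 [ 94  97 101 113 126 135 127 112  96  89  88  90  90]
180 [93 94 96 97 97 96 93 91 90 90 90 90 90]
190 [93 93 93 94 94 94 94 94 94 94 94 94 94]
```

View pics/crop.png

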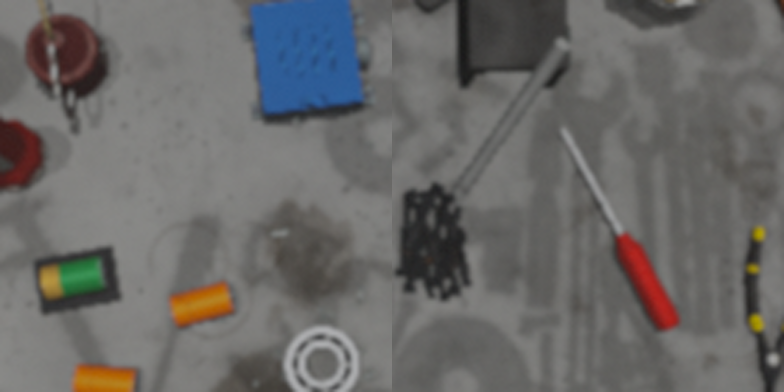

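The crop confirms the choice: green can with brass band at (50,282), nub towards +y, lying on the tray; red-handled driver with its tip at (564,128). Next I check clearances.

```bash
cat > c.py <<'E'
from m import *
def box(x0,x1,y0,y1,zmin=.03):
    s=(P[...,0]>x0)&(P[...,0]<x1)&(P[...,1]>y0)&(P[...,1]<y1)&(d['depth']>0)&(P[...,2]>zmin); return P[s]
q=box(.15,.55,-.75,-.42,.02);print('fan', q.min(0),q.max(0)) if len(q) else 0
for n,a in dict(torch=(.48,.75,.33,.5),oil=(.62,.8,.26,.4),cell=(.42,.53,.25,.36)).items():
    q=box(*a,zmin=.03 if n=='cell' else .06); print(n,len(q),np.percentile(q,[2,50,98],axis=0).round(4).tolist())
q=box(.42,.53,.25,.36,.029); u=np.radians(100.8); s=q[:,:2]@np.array([np.cos(u),np.sin(u)]); w=q[:,:2]@np.array([-np.sin(u),np.cos(u)])
print('cell s',s.min(),s.max(),'w',w.min(),w.max(), 'pca',cv2.PCACompute(q[:,:2].astype(np.float32),None)[1][0])
E
python3 c.py | tail -5
```

```text
fan [ 0.26917458 -0.65984355  0.02002713] [ 0.54995161 -0.55848817  0.22629602]
torch 674 [[0.572, 0.3318, 0.0627], [0.5948, 0.3606, 0.1602], [0.7094, 0.3942, 0.175]]
oil 587 [[0.6326, 0.2842, 0.0609], [0.6913, 0.3111, 0.0744], [0.756, 0.3466, 0.1537]]
cell 199 [[0.4604, 0.275, 0.0303], [0.4738, 0.3028, 0.0352], [0.4902, 0.3303, 0.0402]]
cell s 0.1793640482320923 0.23736874385049533 w -0.5377095912411834 -0.5080984196398838 pca [-0.1734388  0.9848446]
```

Request:
{"op": "jog_arm", "data": {"rows": [[[0, 6, 0], [0, 0, 5], 1], [[4, 12, 0], [0, 0, 13.5], 1], [[9, 17, 0], [0, 0, 13.5], 1]], "newtons": 60}}

```text
clock: 0.48
position: [0.2205, -0.4494, 0.2266]
ee_rot: [-3.056, -0.726, 0.001]
force: [1.7, -0.7, 0.1]
width: 1.001
gripper_force: 0.0
```

Request:
{"op": "jog_arm", "data": {"rows": [[[27, 12.3, -16], [0, 0, 0], 1], [[27, 12.3, -16], [0, 0, 0], 1], [[27, 12.3, -16], [0, 0, 0], 1], [[27, 12.3, -16], [0, 0, 0], 1], [[27, 12.3, -16], [0, 0, 0], 1], [[27, 12.3, -16], [0, 0, 0], 1], [[27, 12.3, -16], [0, 0, 0], 1], [[27, 12.3, -16], [0, 0, 0], 1]]}}

```text
clock: 1.48
position: [0.4893, -0.3298, 0.0672]
ee_rot: [3.056, 0.723, -0.002]
force: [-0.1, 0.6, -0.4]
width: 1.002
gripper_force: 0.0
```

```bash
python3 - <<'E' | tail -12
from c import *
from scipy.spatial.transform import Rotation as R
print('TORCH')
q=box(.52,.75,.33,.5,.1)
for z in (.11,.14,.165):
    k=q[abs(q[:,2]-z)<.008]; print(z,len(k),k.min(0),k.max(0)) if len(k) else 0
o=arm.observe();print(o['position'],R.from_rotvec(o['ee_rot']).as_matrix().round(3).tolist(),o['joints'].round(2))
t=cam('top');save(t,'t1.png',(290,120,430,270),4)
E
```

```text
180 [93 94 96 97 97 96 93 91 90 90 90 90 90]
190 [93 93 93 94 94 94 94 94 94 94 94 94 94]
fan [ 0.26917458 -0.65984355  0.02002713] [ 0.54995161 -0.55848817  0.22629602]
torch 674 [[0.572, 0.3318, 0.0627], [0.5948, 0.3606, 0.1602], [0.7094, 0.3942, 0.175]]
oil 587 [[0.6326, 0.2842, 0.0609], [0.6913, 0.3111, 0.0744], [0.756, 0.3466, 0.1537]]
cell 199 [[0.4604, 0.275, 0.0303], [0.4738, 0.3028, 0.0352], [0.4902, 0.3303, 0.0402]]
cell s 0.1793640482320923 0.23736874385049533 w -0.5377095912411834 -0.5080984196398838 pca [-0.1734388  0.9848446]
TORCH
0.11 40 [0.57168892 0.34803036 0.10223737] [0.60978343 0.38521275 0.11757893]
0.14 44 [0.57166726 0.34790778 0.13227101] [0.61082672 0.38410583 0.14792194]
0.165 286 [0.57369382 0.34771639 0.15704016] [0.6210366  0.39874942 0.17298897]
[ 0.48928648 -0.32975338  0.06720415] [[0.894, 0.448, -0.001], [0.448, -0.894, -0.001], [-0.001, 0.001, -1.0]] [ 0.61  0.56 -0.16  1.82  0.12  0.77 -0.71]
```

View pics/t1.png

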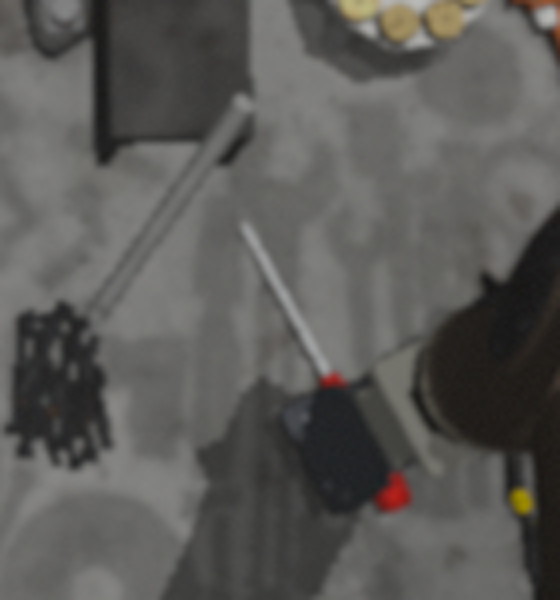

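The picture shows the open hand over the red handle, aligned with it, and the tip free at (243,225). Now I go down and grip.

Request:
{"op": "jog_arm", "data": {"rows": [[[0, 0, -1], [0, 0, 0], 1], [[0, 0, -3], [0, 0, 0], 1], [[0, 0, -6.2], [0, 0, 0], 1], [[0, 0, -6.2], [0, 0, 0], 1], [[0, 0, -6.2], [0, 0, 0], 1], [[0, 0, -6.2], [0, 0, 0], 0], [[0, 0, -6.2], [0, 0, 0], 0], [[0, 0, -6.2], [0, 0, 0], 0]], "newtons": 60}}

```text
clock: 2.52
position: [0.491, -0.3284, 0.0053]
ee_rot: [3.056, 0.726, 0.001]
force: [-0.6, -0.0, 0.4]
width: 0.722
gripper_force: 0.0
```

Request:
{"op": "jog_arm", "data": {"rows": [[[0, 0, 0], [0, 0, 0], 0], [[0, 0, 0], [0, 0, 0], 0], [[0, 0, 0], [0, 0, 0], 0], [[0, 0, 0], [0, 0, 0], 0]]}}

```text
clock: 3.02
position: [0.4907, -0.328, 0.0047]
ee_rot: [-3.056, -0.726, 0.0]
force: [-0.7, -0.4, 0.5]
width: 0.291
gripper_force: 11.0
```

Request:
{"op": "jog_arm", "data": {"rows": [[[0, 0, 3], [0, 0, 0], 0], [[0, 0, 8], [0, 0, 0], 0], [[-4, 2, 13], [0, 0, -8], 0], [[-8, 6, 17], [0, 0, -18.1], 0], [[-9, 12, 18], [0, 0, -18.1], 0], [[-9, 18, 18], [0, 0, -18.1], 0], [[-9, 24, 18], [0, 0, -18.1], 0], [[-9, 30, 18], [0, 0, -18.1], 0]]}}

```text
clock: 4.03
position: [0.4005, -0.0265, 0.1851]
ee_rot: [3.132, 0.235, 0.002]
force: [2.0, -0.6, -1.2]
width: 0.275
gripper_force: 59.3
```

Request:
{"op": "jog_arm", "data": {"rows": [[[0, 6, -3], [0, 0, 0], 0], [[0, 6.7, -7], [0, 0, 0], 0], [[1, 6.7, -11], [0, 0, 0], 0], [[2, 6.7, -13], [0, 0, 0], 0], [[3, 6.7, -14], [0, 0, 0], 0], [[4, 6.7, -14.5], [0, 0, 0], 0], [[4, 6.7, -14.5], [0, 0, 0], 0], [[4, 6.7, -14.5], [0, 0, 0], 0]]}}

```text
clock: 5.03
position: [0.4409, 0.0387, 0.0403]
ee_rot: [3.133, 0.236, 0.001]
force: [0.2, -0.0, -1.5]
width: 0.273
gripper_force: 59.3
```

Run:
```python
from h import *
from scipy.spatial.transform import Rotation as R
o=arm.observe();print(o['position'],R.from_rotvec(o['ee_rot']).as_matrix().round(3).tolist(),o['gripper_force'],o['width'])
t=cam('top');s=cam('side')
np.save('t2.npy',t,allow_pickle=True);np.save('s2.npy',s,allow_pickle=True)
A=cv2.resize(t['img'][130:240,190:290,::-1],(400,440),interpolation=2);B=cv2.resize(s['img'][170:280,160:260,::-1],(400,440),interpolation=2)
cv2.imwrite('pics/n2.png',np.hstack([A,B]))
```

```text
[0.44085107 0.0387121  0.04032531] [[0.989, 0.15, 0.001], [0.15, -0.989, -0.0], [0.001, 0.0, -1.0]] 59.33254331604985 0.27252176749789303
```

View pics/n2.png

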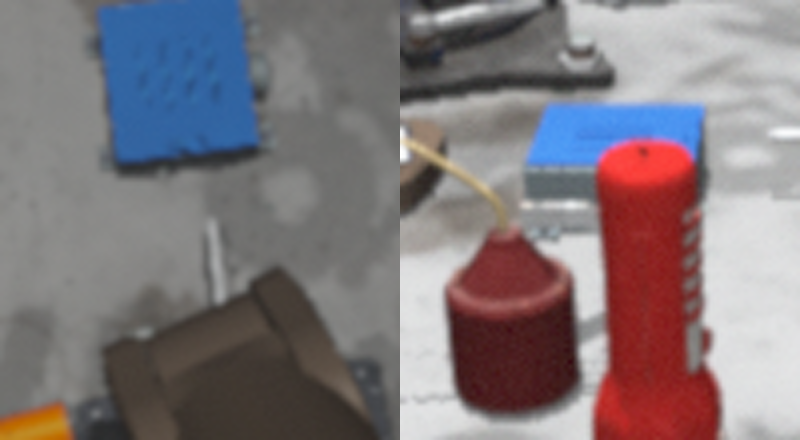

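```bash
cat > tip.py <<'E'
from h import *
t=np.load('t2.npy',allow_pickle=True).item(); V8=t['img'].mean(2).astype(np.float32)
from scipy.spatial.transform import Rotation as R
P=cloud(t); m=(P[...,0]>.52)&(P[...,0]<.62)&(P[...,1]>0)&(P[...,1]<.1)&(P[...,2]>.02)
print('depth pts',m.sum(),P[m][::6].round(3).tolist())
e=np.array([.9887,.1495]);f=np.array([-.1495,.9887]); c=np.array([.6941,.0769])
for x in range(-130,-60,7):
    row=[]
    for o in range(-24,20,2):
        w=c+e*x/1000+f*o/1000; q=t['R']@np.r_[w,.0405]+t['t']; row.append(int(cv2.getRectSubPix(V8,(1,1),(t['fx']*q[0]/q[2]+t['cx'],t['fy']*q[1]/q[2]+t['cy']))[0,0]))
    print(x,row)
h=cv2.cvtColor(t['img'],cv2.COLOR_RGB2HSV)
b=((h[...,0]>100)&(h[...,0]<125)&(h[...,1]>120)); b[:110]=0;b[180:]=0;b[:,:200]=0;b[:,270:]=0
cs,_=cv2.findContours(b.astype(np.uint8),0,2);k=max(cs,key=cv2.contourArea)
L=np.array([onplane(t,u,v,.05)[:2] for u,v in k[:,0]])-c
L=np.c_[L@e,L@f]*1000
for lo in(-40,-20,0,20):
    s=(L[:,0]>lo)&(L[:,0]<lo+20);print('y range at x',lo,L[s][:,1].min(),L[s][:,1].max())
print('x range',L[:,0].min(),L[:,0].max())
E
python3 tip.py
```

```text
depth pts 49 [[0.596, 0.055, 0.045], [0.588, 0.055, 0.045], [0.582, 0.052, 0.045], [0.577, 0.049, 0.046], [0.569, 0.049, 0.044], [0.56, 0.049, 0.045], [0.555, 0.049, 0.046], [0.546, 0.049, 0.049], [0.538, 0.049, 0.045]]
-130 [113, 116, 118, 118, 115, 113, 124, 141, 161, 160, 143, 120, 104, 114, 125, 134, 136, 136, 135, 135, 134, 133]
-123 [111, 111, 110, 109, 109, 114, 128, 146, 155, 152, 131, 113, 109, 123, 133, 137, 137, 136, 136, 135, 135, 135]
-116 [113, 111, 108, 103, 99, 106, 121, 142, 153, 145, 128, 109, 116, 126, 134, 136, 137, 136, 136, 136, 136, 137]
-109 [111, 110, 109, 104, 101, 102, 124, 145, 159, 154, 138, 128, 126, 132, 136, 137, 138, 138, 138, 138, 138, 138]
-102 [114, 113, 112, 111, 111, 115, 124, 139, 145, 144, 138, 135, 134, 135, 135, 136, 137, 137, 138, 139, 139, 138]
-95 [112, 111, 111, 110, 110, 111, 112, 113, 116, 120, 124, 129, 131, 133, 135, 136, 136, 137, 138, 138, 138, 138]
-88 [109, 107, 105, 106, 108, 109, 110, 111, 113, 117, 123, 128, 132, 134, 135, 135, 135, 136, 136, 136, 136, 136]
-81 [111, 112, 112, 112, 112, 112, 111, 111, 114, 118, 122, 127, 128, 129, 130, 131, 132, 133, 133, 132, 131, 131]
-74 [113, 112, 112, 112, 111, 112, 113, 115, 117, 120, 123, 125, 127, 129, 130, 130, 130, 131, 131, 130, 128, 127]
-67 [100, 98, 93, 91, 91, 93, 96, 101, 105, 110, 116, 121, 124, 127, 127, 126, 124, 118, 114, 111, 108, 111]
y range at x -40 -47.49209946171331 49.5824652692264
y range at x -20 -47.72617182498982 49.21924632396602
y range at x 0 -47.96148361209585 48.079499605626836
y range at x 20 -48.62374624307265 49.6494268028111
x range -56.84703396493747 55.81519625047192
```

The picture shows the blade tip at (211,220) in the top crop, about 43 mm short of the front and 8 mm to the -y side. In the side crop the torch hides it. I correct sideways and insert.

Request:
{"op": "jog_arm", "data": {"rows": [[[-0.13, 0.84, -0.35], [0, 0, 0], 0], [[-0.13, 0.84, -0.35], [0, 0, 0], 0], [[0.5, 0.93, -0.35], [0, 0, 0], 0], [[2, 1.15, -0.35], [0, 0, 0], 0], [[3.5, 1.38, -0.35], [0, 0, 0], 0], [[4.5, 1.54, -0.35], [0, 0, 0], 0], [[5.5, 1.69, -0.35], [0, 0, 0], 0], [[5.5, 1.69, -0.35], [0, 0, 0], 0]]}}

```text
clock: 6.12
position: [0.4965, 0.0558, 0.0361]
ee_rot: [-3.133, -0.236, -0.001]
force: [-0.0, -0.3, -1.0]
width: 0.272
gripper_force: 59.3
```

Run:
```python
from h import *
t=cam('top');s=cam('side');o=arm.observe();print(o['position'],o['force'])
P=cloud(t); e=np.array([.9887,.1495]);f=np.array([-.1495,.9887]); c=np.array([.6941,.0769])
L=np.c_[(P[...,:2].reshape(-1,2)-c)@e,(P[...,:2].reshape(-1,2)-c)@f,P[...,2].ravel()]*1000
m=(L[:,0]>-130)&(L[:,0]<-60)&(abs(L[:,1])<15)&(L[:,2]>20); print(m.sum(),L[m][::5].round(0).tolist())
```

```text
[0.49531657 0.05556929 0.03606877] [-0.62252105  0.36138405 -1.30396094]
11 [[-60.0, 4.0, 40.0], [-67.0, 2.0, 44.0], [-72.0, 0.0, 40.0]]
```

Request:
{"op": "jog_arm", "data": {"rows": [[[0, 0, 0.5], [0, 0, 0], 0], [[0, 0, 0.8], [0, 0, 0], 0], [[0, 0, 1.1], [0, 0, 0], 0], [[0, 0, 1.4], [0, 0, 0], 0], [[0, 0, 1.7], [0, 0, 0], 0], [[0, 0, 2.0], [0, 0, 0], 0], [[0, 0, 2.3], [0, 0, 0], 0], [[0, 0, 2.6], [0, 0, 0], 0]]}}

```text
clock: 7.22
position: [0.496, 0.0559, 0.0626]
ee_rot: [-3.133, -0.236, -0.001]
force: [-0.1, 0.2, -2.3]
width: 0.269
gripper_force: 59.5
```

Request:
{"op": "jog_arm", "data": {"rows": [[[0, 0, 0.3], [0, 0, 0], 0], [[0, 0, 0.6], [0, 0, 0], 0], [[0, 0, 0.9], [0, 0, 0], 0], [[0, 0, 1.2], [0, 0, 0], 0], [[0, 0, 1.2], [0, 0, 0], 0], [[0, 0, 1.2], [0, 0, 0], 0], [[0, 0, 1.2], [0, 0, 0], 0], [[0, 0, 1.2], [0, 0, 0], 0]]}}

```text
clock: 8.22
position: [0.4957, 0.0557, 0.0741]
ee_rot: [3.133, 0.236, -0.0]
force: [0.6, -0.6, -1.0]
width: 0.273
gripper_force: 59.4
```

Run:
```python
from h import *
t=cam('top');s=cam('side');o=arm.observe();print(o['clock'],o['position'],o['force'])
np.save('t3.npy',t,allow_pickle=True);np.save('s3.npy',s,allow_pickle=True)
A=cv2.resize(t['img'][90:240,170:290,::-1],(400,500),interpolation=2);B=cv2.resize(s['img'][150:275,140:240,::-1],(400,500),interpolation=2)
cv2.imwrite('pics/n3.png',np.hstack([A,B]))
```

```text
8.325 [0.49572149 0.05567608 0.07418755] [-0.17283833  0.35392707 -1.00341388]
```

View pics/n3.png

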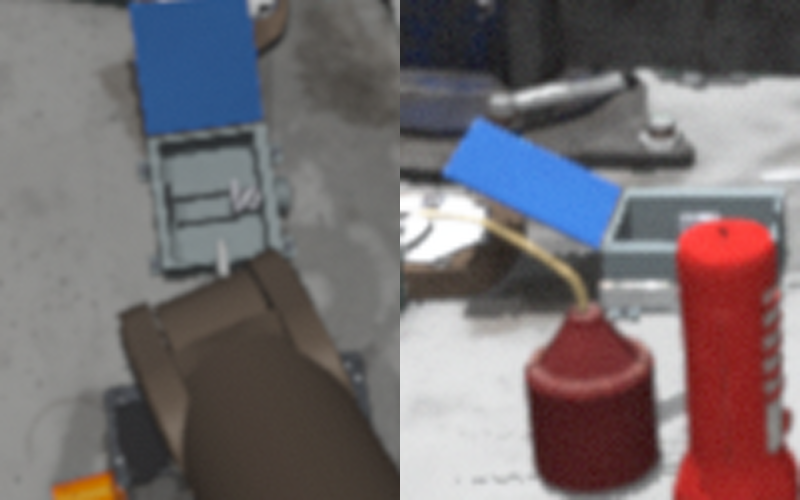

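The cover is fully open (blue panel laid back in both crops) and the bay is visible. I put the driver back where it lay.

Request:
{"op": "jog_arm", "data": {"rows": [[[-3, -0.5, 3], [0, 0, 0], 0], [[-7, -1, 7], [0, 0, 0], 0], [[-9.5, -4, 11], [0, 0, 0], 0], [[-9.5, -10, 11], [0, 0, 0], 0], [[-9.5, -16, 11], [0, 0, 0], 0], [[-9.5, -22, 11], [0, 0, 0], 0], [[-9.5, -28, 11], [0, 0, 8], 0], [[-8, -33.5, 11], [0, 0, 18.1], 0]]}}

```text
clock: 9.32
position: [0.4148, -0.2815, 0.1844]
ee_rot: [3.055, 0.732, -0.001]
force: [2.0, 1.1, -0.7]
width: 0.273
gripper_force: 59.4
```

Request:
{"op": "jog_arm", "data": {"rows": [[[4, -3, -3], [0, 0, 0], 0], [[7.5, -5, -7], [0, 0, 0], 0], [[7.5, -5, -12], [0, 0, 0], 0], [[7.5, -5, -15.5], [0, 0, 0], 0], [[7.5, -5, -16.5], [0, 0, 0], 0], [[7.5, -5, -17.2], [0, 0, 0], 0], [[7.5, -5, -17.7], [0, 0, 0], 0], [[7.5, -5, -17.7], [0, 0, 0], 0]]}}

```text
clock: 10.32
position: [0.4912, -0.3296, 0.008]
ee_rot: [3.056, 0.726, 0.001]
force: [-0.7, -0.6, -1.2]
width: 0.272
gripper_force: 59.4
```

Request:
{"op": "jog_arm", "data": {"rows": [[[0, 0, -0.2], [0, 0, 0], 0], [[0, 0, -0.2], [0, 0, 0], 0.7], [[0, 0, -0.2], [0, 0, 0], 0.7], [[0, 0, -0.2], [0, 0, 0], 0.7], [[0, 0, -0.2], [0, 0, 0], 0.7], [[0, 0, 5], [0, 0, 0], 0.7], [[-5, 3, 9], [0, 0, 10], 0.7], [[-8, 8, 11], [0, 0, 20], 0.7]]}}

```text
clock: 11.32
position: [0.4133, -0.2553, 0.1164]
ee_rot: [2.88, 1.248, 0.001]
force: [0.4, 0.6, -0.2]
width: 0.7
gripper_force: 0.0
```

Request:
{"op": "jog_arm", "data": {"rows": [[[0, 6, 1], [0, 0, 9], 0.7], [[0, 12, 1], [0, 0, 18], 0.7], [[0, 18, 1], [0, 0, 27], 0.7], [[0, 24, 1], [0, 0, 36], 0.7], [[0, 30, 1], [0, 0, 45], 0.7], [[1, 36, 1], [0, 0, 54], 0.7], [[1, 42, 1], [0, 0, 54], 0.7], [[2, 47, 1], [0, 0, 54], 0.7]]}}

```text
clock: 12.32
position: [0.4335, 0.218, 0.1251]
ee_rot: [2.003, 2.421, 0.0]
force: [1.2, -0.1, -0.2]
width: 0.697
gripper_force: 0.0
```

Run:
```python
from h import *
from scipy.spatial.transform import Rotation as R
t=cam('top');s=cam('side');o=arm.observe();print(o['clock'],o['position'],R.from_rotvec(o['ee_rot']).as_matrix().round(3).tolist(),o['joints'].round(2),o['width'])
save(t,'n4.png',s=1.5)
```

```text
12.425 [0.43433518 0.22244604 0.1256978 ] [[-0.193, 0.981, 0.002], [0.981, 0.193, 0.005], [0.005, 0.003, -1.0]] [-0.1   0.41 -0.62  1.99  0.31  0.84 -0.69] 0.7011677066670311
```

View pics/n4.png

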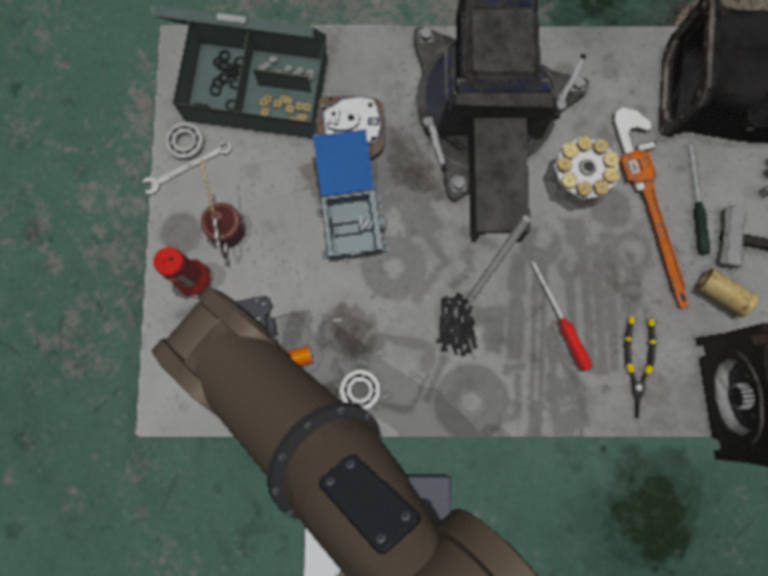

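The driver lies flat at (570,345), clear of the box, and the hand is beside the cell. I grasp the cell with the hand leaning 12° to the nub side.

Request:
{"op": "jog_arm", "data": {"rows": [[[2, 4, -3], [-5.9, -1.1, 0], 0.7], [[3.85, 8.8, -7.3], [-11.8, -2.2, 0], 0.7], [[3.85, 8.8, -7.3], [-11.8, -2.2, 0], 0.7], [[3.9, 8.4, -9.3], [-11.8, -2.2, 0], 0.7], [[4, 8, -11.25], [-11.8, -2.2, 0], 0.7], [[4, 8, -11.25], [-11.8, -2.2, 0], 0.7], [[4, 8, -11.25], [-11.8, -2.2, 0], 0.7], [[4, 8, -11.25], [-11.8, -2.2, 0], 0.7]]}}

```text
clock: 13.42
position: [0.4746, 0.296, 0.0134]
ee_rot: [1.898, 2.29, -0.198]
force: [0.3, 0.0, 0.4]
width: 0.7
gripper_force: 0.0
```

Run:
```python
from h import *
from scipy.spatial.transform import Rotation as R
o=arm.observe();print(o['clock'],o['position'],R.from_rotvec(o['ee_rot']).as_matrix().round(3).tolist(),o['joints'].round(2),o['width'],o['force'])
```

```text
13.425 [0.47463727 0.29598886 0.01341898] [[-0.181, 0.983, 0.039], [0.961, 0.186, -0.203], [-0.207, 0.001, -0.978]] [-0.46  0.69 -0.44  1.83  0.58  0.89 -1.07] 0.6995713458583916 [0.3333163  0.02720981 0.44687142]
```

Request:
{"op": "jog_arm", "data": {"rows": [[[-0.05, 0.6, 0], [0, 0, 0], 0.7], [[-0.05, 0.6, 0], [0, 0, 0], 0.4], [[-0.05, 0.6, 0], [0, 0, 0], 0], [[-0.05, 0.6, 0], [0, 0, 0], 0], [[-0.05, 0.6, 0], [0, 0, 0], 0], [[-0.05, 0.6, 0], [0, 0, 0], 0], [[-0.05, 0.6, 0], [0, 0, 0], 0], [[-0.05, 0.6, 0], [0, 0, 0], 0]], "newtons": 50}}

```text
clock: 14.42
position: [0.4756, 0.3021, 0.0132]
ee_rot: [1.898, 2.288, -0.196]
force: [5.8, 1.2, 3.1]
width: 0.348
gripper_force: 50.0
```

Run:
```python
from h import *
from scipy.spatial.transform import Rotation as R
o=arm.observe();print(o['clock'],o['position'],R.from_rotvec(o['ee_rot']).as_matrix().round(3).tolist(),o['width'],o['gripper_force'],o['force'])
# box refine: grey box / bay from depth: rim
t=cam('top');P=cloud(t).reshape(-1,3);c=np.array([.6941,.0769]);a=np.radians(8.6);e=np.array([np.cos(a),np.sin(a)]);f=np.array([-e[1],e[0]])
L=np.c_[(P[:,:2]-c)@e,(P[:,:2]-c)@f,P[:,2]]*1000
m=(abs(L[:,0])<75)&(abs(L[:,1])<75); G=np.full((25,25),np.nan)
for i in range(25):
  for j in range(25):
    k=m&(abs(L[:,0]-(-60+i*5))<2.5)&(abs(L[:,1]-(-60+j*5))<2.5)
    if k.any(): G[i,j]=np.median(L[k,2])
print('cols y -60..60'); 
for i in range(0,25): print(-60+i*5,G[i].round(0))
```

```text
14.425 [0.47555287 0.3020959  0.01316546] [[-0.181, 0.983, 0.041], [0.961, 0.185, -0.203], [-0.207, 0.003, -0.978]] 0.3476693523724885 49.99686777591705 [5.84688369 1.24312891 3.07921913]
cols y -60..60
-60 [-0. -0.  1.  1. -1.  1. -0.  1. -3. -2. -3. -3. -0. -1. -1.  1. -1. -1.
 -2. -1. -3. -3. -2. -1.  1.]
-55 [-1. -2. -1. 21. 17. 22. 20. 11.  3. 15. 11.  1.  4. -1.  7. 13.  9. 10.
 23.  1. 11. 19. 13.  0. -5.]
-50 [-0. -0. -2. 44. 46. 44. 29. 44. 25. 47. 33. 28. 20. 22. 21. 47. 45. 37.
 44. 35. 42. 16.  3.  2. -3.]
-45 [-0.  1. 25. 46. 47. nan nan nan nan nan  4. nan nan  1.  3. nan nan nan
 nan nan nan 43. 44.  5.  1.]
-40 [ 6.  6. 47. 44. 40.  6.  6.  6. -0.  4.  1.  3.  5.  5.  2.  6.  5.  4.
 nan  4.  8. 47. 46.  8.  5.]
-35 [ 5.  8. nan 46. 26.  3.  6.  4.  2.  5.  3.  7.  5.  0.  5.  5.  8.  5.
  5.  3.  6. 44. 42.  6.  5.]
-30 [-1.  2. 42. 44. 37.  5.  3.  1.  4.  3.  4.  6.  3.  3.  6.  5.  1.  3.
 -0.  4.  1. 45. 42.  8.  2.]
-25 [-1.  1. -0. 45. 26.  3.  5.  4.  3.  4.  2.  4.  5.  3.  4.  2.  6.  7.
  3.  3.  7. 44. 40. -2.  1.]
-20 [-3. -0. 42. 44. 25.  3.  3.  3.  5. 
[... 1061 characters left out ...]
3.  2.  3.  4.  2.  3.  5.  2.  1.
  2.  3. 25. 44. 21. -2.  0.]
35 [ 3.  4. 40. 45. 22.  4.  4.  3.  3.  4.  5.  4.  3.  2.  5.  2.  3.  6.
  5.  2.  4. 43. 47. -3.  1.]
40 [ 5.  4. 46. 44.  5.  2.  2.  3.  3.  0.  1.  3.  4.  5.  8.  3.  3.  4.
  4.  4. 26. 41. 21.  4.  5.]
45 [ 9.  3. 41. 46. 23.  7.  3.  8.  7.  5.  4.  4.  6.  3.  8.  4.  6.  3.
  3.  5.  7. 47. 41.  4.  7.]
50 [ 3.  3. 47. 43.  3.  3.  5.  2.  3.  3.  2.  3.  3.  2.  7.  0.  1.  4.
  7.  2.  5. 45. nan  4.  5.]
55 [-2. -2. 43. 43. 26. 36. 25. 21. 33. 30. 15. 22. 22. 26. 27. 15. 27. 33.
 21. 19. 27. 47. 24.  5.  5.]
60 [-2. -0. 42. 46. 47. 44. 43. 46. 49. 48. 46. 49. 40. 47. nan 45. 43. 47.
 48. 45. 48. 46. -4.  1. -2.]
```

```bash
cat > wp.py <<'E'
import sys
from h import *
from scipy.spatial.transform import Rotation as R
BO=np.array([.6948,.0775,0]);YAW=8.6; OFF=9.
def run(W,dx=0.,al=0.):
    o=arm.observe();Rn=R.from_rotvec(o['ee_rot']);p=o['position']
    B=R.from_euler('z',YAW,degrees=True)
    # tool x when the cell is level: heading of nub=box y, tool leaning 12 deg to the nub
    lean=np.radians(12.)
    for y,z,th in W:
        t=np.radians(th)
        T0=np.array([[0,1,0],[np.cos(lean),0,-np.sin(lean)],[-np.sin(lean),0,-np.cos(lean)]])
        Rt=B*R.from_euler('x',th,degrees=True)*R.from_matrix(T0)
        C=np.array([dx,y+30.5*np.cos(t),z+30.5*np.sin(t)])
        C+= al*np.array([0,np.cos(t),np.sin(t)])*-1
        tcp=BO+B.apply(C)/1000+OFF/1000*Rt.as_matrix()[:,2]
        print((y,z,th),((tcp-p)*100).round(2).tolist(),np.degrees((Rt*Rn.inv()).as_rotvec()).round(1).tolist())
    print('now',p.round(4),o['force'].round(1),o['clock'])
if __name__=='__main__': run(eval(sys.argv[1]))
E
python3 wp.py "[(-13,85,20)]"
```

```text
(-13, 85, 20) [21.67, -20.79, 7.33] [19.7, 3.5, -2.0]
now [0.4756 0.3021 0.0132] [5.1 0.6 2.6] 14.475
```

Request:
{"op": "jog_arm", "data": {"rows": [[[0, 0, 2], [0, 0, 0], 0], [[0, 0, 6], [0, 0, 0], 0], [[0, -1, 9], [0, 0, 0], 0], [[0, -2, 11], [0, 0, 0], 0]]}}

```text
clock: 14.98
position: [0.4734, 0.2817, 0.1245]
ee_rot: [1.897, 2.291, -0.198]
force: [0.3, -0.0, -1.8]
width: 0.35
gripper_force: 50.0
```

Request:
{"op": "jog_arm", "data": {"rows": [[[3, -5, 0], [5, 1, 0], 0], [[7, -9, 0], [10, 1.7, -1], 0], [[11.5, -12.5, 0], [15, 2.6, -1.5], 0], [[16, -15.5, 0], [19.7, 3.5, -2], 0], [[20, -18, 0], [19.7, 3.5, -2], 0], [[21.9, -18.7, -2], [19.7, 3.5, -2], 0], [[21.9, -18.7, -3], [19.7, 3.5, -2], 0], [[21.9, -18.7, -3], [19.7, 3.5, -2], 0]]}}

```text
clock: 15.98
position: [0.6906, 0.0954, 0.0915]
ee_rot: [-1.971, -2.299, -0.132]
force: [-1.0, -0.6, -1.0]
width: 0.347
gripper_force: 50.0
```

```bash
python3 wp.py "[(-13,70,20),(-14,46,20)]"
python3 - <<'E'
from h import *
t=cam('top');s=cam('side');np.save('s5.npy',s,allow_pickle=True);np.save('t5.npy',t,allow_pickle=True)
A=cv2.resize(t['img'][100:220,180:290,::-1],(385,420),interpolation=2);B=cv2.resize(s['img'][150:270,150:260,::-1],(385,420),interpolation=2)
cv2.imwrite('pics/n5.png',np.hstack([A,B]))
E
```

```text
(-13, 70, 20) [0.17, -0.12, -2.0] [0.0, -0.3, -0.2]
(-14, 46, 20) [0.18, -0.22, -4.4] [0.0, -0.3, -0.2]
now [0.6906 0.0954 0.0915] [-1.  -0.6 -1. ] 15.975
```

View pics/n5.png

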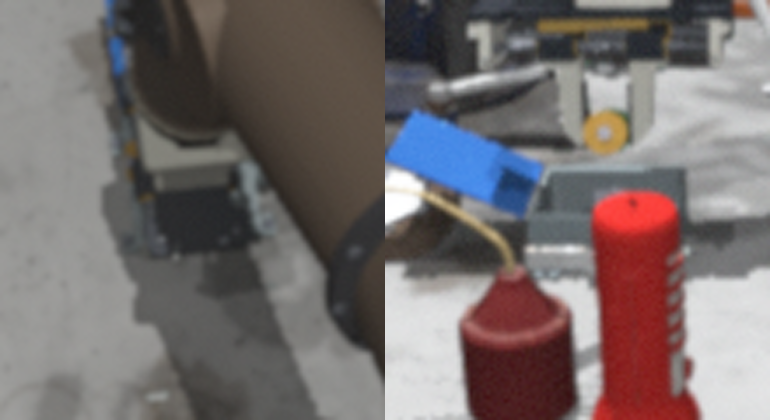

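The side crop shows the cell held between the fingers above the bay, nub end at (606,133), and the lip hidden behind the torch. I check the nub position from depth.

Run:
```python
from wp import *
s=np.load('s5.npy',allow_pickle=True).item();P=cloud(s)
h=cv2.cvtColor(s['img'],cv2.COLOR_RGB2HSV);m=(h[...,0]>12)&(h[...,0]<32)&(h[...,1]>110);m[:170]=0;m[205:]=0;m[:,:203]=0;m[:,225:]=0
B=R.from_euler('z',YAW,degrees=True)
q=P[m];L=B.inv().apply(q-BO)*1000;print(m.sum(),np.percentile(L,[5,50,95],axis=0).round(1).tolist())
vs,us=np.nonzero(m);print('px',us.min(),us.max(),vs.min(),vs.max())
o=arm.observe();Rm=R.from_rotvec(o['ee_rot']).as_matrix();up=-Rm[:,2]
ax=R.from_rotvec(B.apply([1,0,0])*np.radians(0)).apply(Rm@np.array([np.cos(np.radians(12)),0,-np.sin(np.radians(12))]))
C=o['position']+.009*up
for n,k in(('C',0),('nub',.0305),('bandface',.0275)): print(n,(B.inv().apply(C+ax*k-BO)*1000).round(1))
N=C+ax*.0275;c=s['R']@N+s['t'];print('pred px of face centre',s['fx']*c[0]/c[2]+s['cx'],s['fy']*c[1]/c[2]+s['cy'],'axis box',B.inv().apply(ax))
```

```text
95 [[-15.8, 39.2, 100.3], [-2.8, 45.4, 113.5], [12.1, 51.9, 124.0]]
px 207 218 182 193
C [ -0.4  17.5 102.1]
nub [ -0.4  46.1 112.5]
bandface [ -0.4  43.3 111.5]
pred px of face centre 212.03493445538953 187.44338551142994 axis box [-0.00282627  0.93949401  0.34255367]
```

```bash
python3 wp.py "[(-15,60,20),(-15.5,46,20),(-21,45.5,20),(-27,45,20),(-27,42,20),(-27,39,20),(-26.5,35,20),(-25.5,30,20),(-26.5,27,20),(-26,23.5,20)]"
```

```text
(-15, 60, 20) [0.1, -0.37, -3.16] [-0.0, -0.2, -0.2]
(-15.5, 46, 20) [0.1, -0.42, -4.56] [-0.0, -0.2, -0.2]
(-21, 45.5, 20) [0.19, -0.97, -4.61] [-0.0, -0.2, -0.2]
(-27, 45, 20) [0.27, -1.56, -4.66] [-0.0, -0.2, -0.2]
(-27, 42, 20) [0.27, -1.56, -4.96] [-0.0, -0.2, -0.2]
(-27, 39, 20) [0.27, -1.56, -5.26] [-0.0, -0.2, -0.2]
(-26.5, 35, 20) [0.27, -1.51, -5.66] [-0.0, -0.2, -0.2]
(-25.5, 30, 20) [0.25, -1.41, -6.16] [-0.0, -0.2, -0.2]
(-26.5, 27, 20) [0.27, -1.51, -6.46] [-0.0, -0.2, -0.2]
(-26, 23.5, 20) [0.26, -1.46, -6.81] [-0.0, -0.2, -0.2]
now [0.6916 0.096  0.0931] [ 0.  -0.2 -0.9] 16.075
```

Request:
{"op": "jog_arm", "data": {"rows": [[[0.1, -0.37, -1.5], [0, 0, 0], 0], [[0.1, -0.37, -3.16], [0, 0, 0], 0], [[0.1, -0.42, -4.56], [0, 0, 0], 0], [[0.1, -0.42, -4.56], [0, 0, 0], 0], [[0.19, -0.97, -4.61], [0, 0, 0], 0], [[0.27, -1.56, -4.66], [0, 0, 0], 0], [[0.27, -1.56, -4.66], [0, 0, 0], 0], [[0.27, -1.56, -4.66], [0, 0, 0], 0]]}}

```text
clock: 17.08
position: [0.6951, 0.0808, 0.0466]
ee_rot: [-1.972, -2.3, -0.138]
force: [-2.0, 5.6, -0.4]
width: 0.347
gripper_force: 50.0
```

```bash
python3 wp.py "[(-27,45,20),(-27,42,20),(-27,39,20),(-26.5,35,20),(-26,30,20),(-26.5,27,20),(-26,23.5,20)]"
```

```text
(-27, 45, 20) [-0.08, -0.04, -0.01] [-0.1, -0.1, -0.2]
(-27, 42, 20) [-0.08, -0.04, -0.31] [-0.1, -0.1, -0.2]
(-27, 39, 20) [-0.08, -0.04, -0.61] [-0.1, -0.1, -0.2]
(-26.5, 35, 20) [-0.08, 0.01, -1.01] [-0.1, -0.1, -0.2]
(-26, 30, 20) [-0.09, 0.06, -1.51] [-0.1, -0.1, -0.2]
(-26.5, 27, 20) [-0.08, 0.01, -1.81] [-0.1, -0.1, -0.2]
(-26, 23.5, 20) [-0.09, 0.06, -2.16] [-0.1, -0.1, -0.2]
now [0.6951 0.0808 0.0466] [-2.   5.6 -0.4] 17.075
```

Request:
{"op": "jog_arm", "data": {"rows": [[[-0.05, -0.05, -0.3], [0, 0, 0], 0], [[-0.05, -0.05, -0.6], [0, 0, 0], 0], [[-0.05, -0.05, -0.8], [0, 0, 0], 0], [[-0.05, -0.05, -0.8], [0, 0, 0], 0]]}}

```text
clock: 17.58
position: [0.6956, 0.081, 0.0394]
ee_rot: [-1.972, -2.301, -0.141]
force: [-1.1, 6.8, 2.3]
width: 0.347
gripper_force: 50.0
```

Request:
{"op": "jog_arm", "data": {"rows": [[[0, 0, -0.3], [0, 0, 0], 0], [[0, 0.03, -0.6], [0, 0, 0], 0], [[0, 0, -0.9], [0, 0, 0], 0], [[0, 0, -1.1], [0, 0, 0], 0], [[0, 0, -1.2], [0, 0, 0], 0], [[0, 0, -1.2], [0, 0, 0], 0]]}}

```text
clock: 18.32
position: [0.6957, 0.0815, 0.0277]
ee_rot: [-1.972, -2.301, -0.142]
force: [-0.4, 6.9, 4.1]
width: 0.346
gripper_force: 50.0
```

```bash
python3 wp.py "[(-26,25,20),(-26,23.5,20),(-26,23.5,15),(-25.5,23.5,10),(-25.5,23.5,5),(-25.5,23.5,0),(-20,23.2,0)]"
```

```text
(-26, 25, 20) [-0.15, -0.02, -0.12] [-0.2, -0.0, -0.2]
(-26, 23.5, 20) [-0.15, -0.02, -0.27] [-0.2, -0.0, -0.2]
(-26, 23.5, 15) [-0.15, -0.01, -0.53] [-5.1, -0.8, -0.2]
(-25.5, 23.5, 10) [-0.15, 0.01, -0.79] [-10.1, -1.5, -0.2]
(-25.5, 23.5, 5) [-0.14, -0.03, -1.05] [-15.0, -2.3, -0.2]
(-25.5, 23.5, 0) [-0.13, -0.09, -1.3] [-20.0, -3.0, -0.2]
(-20, 23.2, 0) [-0.22, 0.45, -1.33] [-20.0, -3.0, -0.2]
now [0.6957 0.0815 0.0277] [-0.4  6.9  4.1] 18.325
```

Request:
{"op": "jog_arm", "data": {"rows": [[[-0.05, -0.12, 0], [0, 0, 0], 0], [[-0.1, -0.12, -0.25], [0, 0, 0], 0], [[-0.1, -0.11, -0.5], [-5, -0.8, 0], 0], [[-0.1, -0.08, -0.77], [-10, -1.5, 0], 0], [[-0.1, -0.08, -0.77], [-10, -1.5, 0], 0]]}}

```text
clock: 18.95
position: [0.6939, 0.0836, 0.0193]
ee_rot: [2.023, 2.37, -0.035]
force: [-0.2, 6.6, -0.5]
width: 0.348
gripper_force: 50.0
```

```bash
python3 wp.py "[(-25.5,23.5,10),(-25.5,23.5,5),(-25.5,23.5,0),(-20,23.2,0)]"
```

```text
(-25.5, 23.5, 10) [0.02, -0.19, 0.05] [-0.0, -0.0, -0.4]
(-25.5, 23.5, 5) [0.03, -0.24, -0.21] [-5.0, -0.8, -0.4]
(-25.5, 23.5, 0) [0.04, -0.3, -0.46] [-9.9, -1.6, -0.4]
(-20, 23.2, 0) [-0.04, 0.24, -0.49] [-9.9, -1.6, -0.4]
now [0.6939 0.0836 0.0193] [-0.2  6.6 -0.5] 18.95
```

Request:
{"op": "jog_arm", "data": {"rows": [[[0.02, -0.24, -0.05], [0, 0, 0], 0], [[0.03, -0.26, -0.2], [-5, -0.8, -0.2], 0], [[0.04, -0.28, -0.42], [-9.9, -1.6, -0.4], 0], [[0.04, -0.28, -0.45], [-9.9, -1.6, -0.4], 0], [[0.04, -0.28, -0.45], [-9.9, -1.6, -0.4], 0]]}}

```text
clock: 19.58
position: [0.6954, 0.0795, 0.0152]
ee_rot: [1.944, 2.254, -0.199]
force: [-1.0, 8.7, 4.7]
width: 0.351
gripper_force: 50.0
```

```bash
python3 wp.py "[(-25.5,23.2,0),(-22.5,23.2,0),(-20,23.2,0),(-18.5,23.2,0)]"
python3 - <<'E'
from h import *
t=cam('top');s=cam('side')
A=cv2.resize(t['img'][100:220,180:290,::-1],(385,420),interpolation=2);B=cv2.resize(s['img'][170:250,180:255,::-1],(394,420),interpolation=2)
cv2.imwrite('pics/n6.png',np.hstack([A,B]))
E
```

```text
(-25.5, 23.2, 0) [-0.1, 0.11, -0.08] [-0.1, 0.1, 0.1]
(-22.5, 23.2, 0) [-0.15, 0.4, -0.08] [-0.1, 0.1, 0.1]
(-20, 23.2, 0) [-0.19, 0.65, -0.08] [-0.1, 0.1, 0.1]
(-18.5, 23.2, 0) [-0.21, 0.8, -0.08] [-0.1, 0.1, 0.1]
now [0.6954 0.0795 0.0152] [-1.   8.7  4.7] 19.575
```

View pics/n6.png

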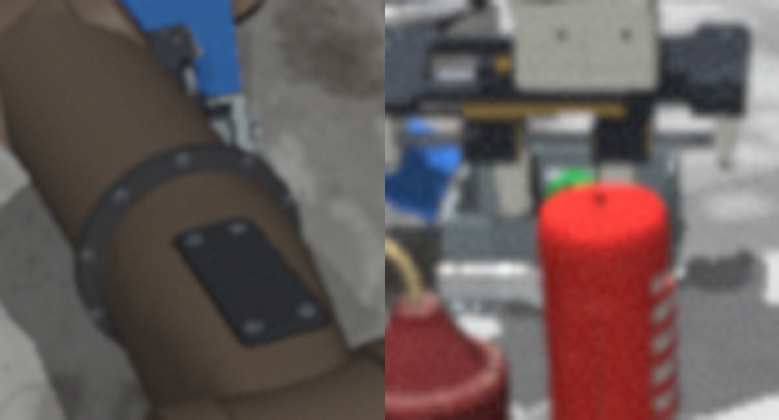

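The side crop shows the hand in the bay and only green can visible at (570,180). The band end seems to be below the lip, but the torch hides part of it. I let the cell forward.

Request:
{"op": "jog_arm", "data": {"rows": [[[-0.05, 0.15, 0], [0, 0, 0], 0], [[-0.1, 0.3, -0.04], [0, 0, 0], 0], [[-0.15, 0.45, -0.06], [0, 0, 0], 0], [[-0.2, 0.6, -0.06], [0, 0, 0], 0], [[-0.2, 0.7, -0.06], [0, 0, 0], 0], [[-0.2, 0.7, -0.06], [0, 0, 0], 0]]}}

```text
clock: 20.42
position: [0.695, 0.0826, 0.0151]
ee_rot: [1.945, 2.248, -0.201]
force: [3.8, 3.4, 5.6]
width: 0.347
gripper_force: 50.0
```

```bash
python3 wp.py "[(-19,23,0)]"
python3 - <<'E'
from h import *
from scipy.spatial.transform import Rotation as R
s=cam('side');P=cloud(s);h=cv2.cvtColor(s['img'],cv2.COLOR_RGB2HSV)
B=R.from_euler('z',8.6,degrees=True);L=B.inv().apply(P.reshape(-1,3)-[.6948,.0775,0]).reshape(P.shape)*1000
for n,lo,hi in(('green',45,80),('brass',12,32)):
    m=(h[...,0]>=lo)&(h[...,0]<=hi)&(h[...,1]>100)&(abs(L[...,0])<25)&(abs(L[...,1])<50)&(L[...,2]<70)
    print(n,m.sum(),np.percentile(L[m],[5,50,95],axis=0).round(1).tolist() if m.any() else '')
E
```

```text
(-19, 23, 0) [-0.16, 0.44, -0.09] [0.0, 0.3, 0.3]
now [0.695  0.0826 0.0151] [3.8 3.4 5.6] 20.425
green 12 [[-4.1, -18.3, 36.0], [2.9, -13.9, 39.2], [11.0, -10.2, 41.0]]
brass 5 [[-4.7, -4.7, 37.8], [-0.2, -0.7, 39.7], [9.5, 1.8, 41.9]]
```

Request:
{"op": "jog_arm", "data": {"rows": [[[0, 0, 0], [0, 0, 0], 0], [[0, 0, 0], [0, 0, 0], 0], [[0, 0, 0], [0, 0, 0], 0]], "newtons": 12}}

```text
clock: 20.85
position: [0.6949, 0.0829, 0.015]
ee_rot: [1.945, 2.248, -0.2]
force: [3.8, 3.6, 4.8]
width: 0.355
gripper_force: 12.0
```

Request:
{"op": "jog_arm", "data": {"rows": [[[0, 0, 0], [0, 0, 0], 0.5], [[0, 0, 0], [0, 0, 0], 0.5], [[0, 0, 0], [0, 0, 0], 0.5], [[0, 0, 0], [0, 0, 0], 0.5]]}}

```text
clock: 21.35
position: [0.692, 0.0816, 0.0128]
ee_rot: [1.947, 2.25, -0.209]
force: [-0.7, -0.1, -0.1]
width: 0.5
gripper_force: 0.0
```

```bash
python3 wp.py "[(-19,23,0)]"
python3 - <<'E'
from h import *
from scipy.spatial.transform import Rotation as R
s=cam('side');P=cloud(s);h=cv2.cvtColor(s['img'],cv2.COLOR_RGB2HSV)
B=R.from_euler('z',8.6,degrees=True);L=B.inv().apply(P.reshape(-1,3)-[.6948,.0775,0]).reshape(P.shape)*1000
for n,lo,hi in(('green',45,80),('brass',12,32)):
    m=(h[...,0]>=lo)&(h[...,0]<=hi)&(h[...,1]>100)&(abs(L[...,0])<25)&(abs(L[...,1])<50)&(L[...,2]<70)
    print(n,m.sum(),L[m].round(0).tolist())
E
```

```text
(-19, 23, 0) [0.14, 0.54, 0.14] [0.2, -0.1, 0.3]
now [0.692  0.0816 0.0128] [-0.7 -0.1 -0.1] 21.35
green 6 [[4.0, -35.0, 32.0], [1.0, -38.0, 31.0], [3.0, -9.0, 41.0], [1.0, -11.0, 40.0], [-2.0, -10.0, 41.0], [9.0, -9.0, 38.0]]
brass 5 [[0.0, -6.0, 40.0], [-2.0, -8.0, 39.0], [-5.0, -5.0, 40.0], [9.0, -5.0, 37.0], [5.0, 3.0, 41.0]]
```

Request:
{"op": "jog_arm", "data": {"rows": [[[-0.05, 0.2, 1], [0, 0, 0], 0.5], [[-0.15, 0.7, 3.5], [0, 0, 0], 0.5], [[-0.3, 1.7, 8], [0, 0, 0], 0.5], [[-0.4, 2.5, 12], [0, 0, 0], 0.5], [[-5, -1, 14], [5, 1, 0], 0.5], [[-10, -5, 15], [10, 2, 0], 0.5], [[-15, -9, 16], [12, 2, 0], 0.5], [[-20, -13, 16], [12, 2, 0], 0.5]]}}

```text
clock: 22.4
position: [0.4959, -0.0462, 0.1743]
ee_rot: [-2.056, -2.373, 0.004]
force: [0.7, -1.1, 0.7]
width: 0.498
gripper_force: 0.0
```

Run:
```python
from h import *
from scipy.spatial.transform import Rotation as R
t=cam('top');s=cam('side');np.save('t7.npy',t,allow_pickle=True)
A=cv2.resize(t['img'][110:190,195:275,::-1],(400,400),interpolation=2);B=cv2.resize(s['img'][170:250,165:245,::-1],(400,400),interpolation=2)
cv2.imwrite('pics/n7.png',np.hstack([A,B]))
P=cloud(t);h=cv2.cvtColor(t['img'],cv2.COLOR_RGB2HSV)
B=R.from_euler('z',8.6,degrees=True);L=B.inv().apply(P.reshape(-1,3)-[.6948,.0775,0]).reshape(P.shape)*1000
for n,lo,hi in(('green',45,80),('brass',14,32)):
    m=(h[...,0]>=lo)&(h[...,0]<=hi)&(h[...,1]>100)&(abs(L[...,0])<40)&(abs(L[...,1])<55)&(L[...,2]<90)
    if m.any():
        print(n,m.sum(),np.percentile(L[m],[3,50,97],axis=0).round(1).tolist(),np.polyfit(L[m][:,1],L[m][:,0],1),np.polyfit(L[m][:,1],L[m][:,2],1))
```

```text
green 137 [[-16.1, -14.6, 28.1], [-4.3, 2.3, 37.0], [10.2, 19.2, 42.8]] [ 0.01483057 -3.67076533] [5.29823698e-03 3.63903194e+01]
brass 57 [[-15.7, 22.3, 29.1], [-3.5, 29.9, 37.1], [9.9, 36.4, 45.9]] [ 0.03691678 -4.95549212] [ 0.20433529 31.18993821]
```

View pics/n7.png

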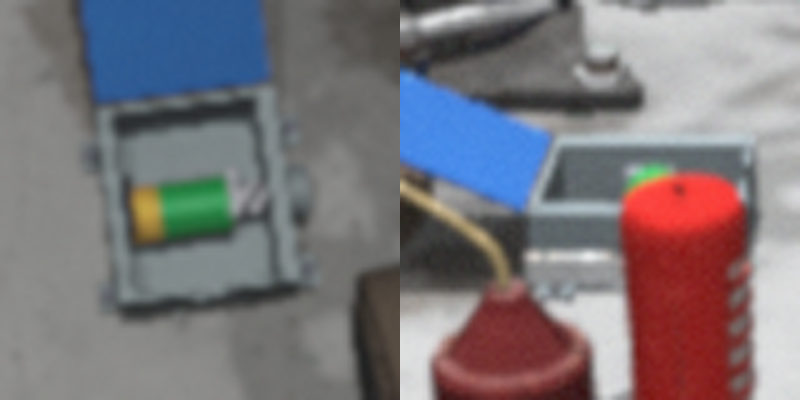

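The top crop shows the cell level in the bay: band at (147,215), green can at (195,205), spring at (248,195), black lip over the nub end at (128,190). I measure the edges along the cell to confirm.

Run:
```python
from h import *
from scipy.spatial.transform import Rotation as R
t=np.load('t7.npy',allow_pickle=True).item();B=R.from_euler('z',8.6,degrees=True);BO=np.array([.6948,.0775,0])
img=t['img'].astype(np.float32)
for z,x,nm in((.0395,-2,'cell'),(.046,-30,'rim'),(.046,30,'rim')):
    for y in range(-56,58,2):
        w=BO+B.apply([x/1000,y/1000,z]); q=t['R']@w+t['t']
        c=cv2.getRectSubPix(t['img'],(1,1),(float(t['fx']*q[0]/q[2]+t['cx']),float(t['fy']*q[1]/q[2]+t['cy'])))[0,0]
        print((y,*map(int,c)),end=' ')
    print(nm)
```

```text
(-56, 119, 128, 129) (-54, 117, 126, 128) (-52, 117, 126, 128) (-50, 120, 129, 130) (-48, 126, 135, 136) (-46, 128, 137, 139) (-44, 126, 135, 137) (-42, 119, 127, 129) (-40, 117, 122, 125) (-38, 119, 122, 125) (-36, 128, 128, 132) (-34, 124, 125, 129) (-32, 123, 124, 128) (-30, 124, 125, 129) (-28, 135, 136, 139) (-26, 146, 146, 150) (-24, 154, 154, 159) (-22, 158, 159, 164) (-20, 144, 157, 153) (-18, 123, 157, 135) (-16, 96, 156, 115) (-14, 75, 157, 102) (-12, 67, 158, 97) (-10, 64, 158, 95) (-8, 66, 158, 97) (-6, 66, 159, 98) (-4, 66, 159, 98) (-2, 67, 160, 99) (0, 68, 160, 99) (2, 68, 159, 99) (4, 68, 159, 99) (6, 68, 159, 98) (8, 68, 159, 98) (10, 67, 159, 97) (12, 65, 159, 97) (14, 65, 159, 97) (16, 67, 159, 98) (18, 81, 159, 96) (20, 114, 157, 93) (22, 151, 157, 86) (24, 175, 158, 79) (26, 188, 159, 72) (28, 191, 160, 71) (30, 189, 159, 71) (32, 179, 151, 69) (34, 158, 132, 63) (36, 122, 103, 60) (38, 94, 85, 68) (40, 81, 84, 86) (42, 102, 109, 112) (44, 118, 127, 129) (46, 127, 136, 137) (48, 125, 133, 134) (50, 119, 124, 125) (52, 120, 123, 122) (54, 127, 129, 126) (56, 135, 
[... 1615 characters left out ...]
 134, 136) (-12, 124, 134, 136) (-10, 125, 134, 137) (-8, 124, 134, 136) (-6, 124, 134, 136) (-4, 125, 135, 137) (-2, 125, 135, 137) (0, 125, 135, 137) (2, 125, 134, 136) (4, 123, 133, 135) (6, 124, 133, 135) (8, 124, 133, 135) (10, 123, 133, 135) (12, 124, 134, 135) (14, 124, 133, 135) (16, 124, 133, 136) (18, 124, 134, 135) (20, 124, 133, 135) (22, 124, 133, 135) (24, 124, 133, 135) (26, 124, 134, 136) (28, 123, 133, 134) (30, 120, 130, 131) (32, 115, 124, 126) (34, 111, 120, 122) (36, 107, 116, 117) (38, 102, 111, 112) (40, 100, 108, 110) (42, 107, 115, 117) (44, 115, 124, 126) (46, 119, 129, 130) (48, 105, 114, 115) (50, 90, 97, 99) (52, 78, 82, 85) (54, 83, 87, 92) (56, 92, 97, 101) rim
```

```bash
python3 -c "
from cell import arm
print(arm.sign_off())"
```

```text
the job is handed in; nothing more can be done
None
```

The cell lies level on its seat under the lip by the last top view, the cover is open, the screwdriver is flat on the bench and clear of the box, and no bystander was seen to be disturbed; I handed the job in just after 22 s, and the hand-in returned no verdict.

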